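# Set the dust box flap wider on its stay

## Robot

A 6-joint arm with a two-finger parallel gripper is mounted at the origin on the work surface. World frame = base frame: x ahead of the robot, y to its left, z up, the work surface at z = 0. Lengths are in m, angles in rad, forces in N, time in s.
With the tool pointing down it reaches from about 0.3 to 1 m from the base axis. Payload 5.1 kg.
Tool frame: the origin (TCP) lies at the very end of the fingers, on their centre line; the grasp point (between the pads) lies 19 mm behind it; z points along the fingers, y is the line along which they close (so a half turn about z gives the same grasp; the last joint's range is limited). The gripper opens to 95 mm and grips with 3 to 60 N. Pads are 20 mm wide; open, the fingers measure 119 mm over their backs; the gripper's body (75 mm by 180 mm) begins 59 mm behind the grasp point.
Start: joints at [1.071, 0.124, 1.65, -0, 1.367, -0.083], TCP at [0.263, 0.594, 0.186] pointing down, gripper open.
Joint ranges: [-2.61, 2.61], [-1.02, 2.33], [0.03, 2.71], [-1.35, 4.49], [0.32, 2.68], [-2.91, 2.91]. Speed limits (rad/s): [2.57, 2.57, 3.14, 3.14, 3.14, 3.14].

## Interface

Orientations are given as a 3x3 rotation matrix whose columns are the frame's x, y, z axes.
In Python, from workcell import read_state, capture, get_calibration, finish_job gives the robot as it stands.
- The arm moves only by the tool servo_tool, never from a script. Its argument "deltas" is a list of rows, each an object of numbers: "claw": the closure, from -1 (fully open) to 1 (shut), so that 0 is half open; "x", "y", "z": the shift along the tool's x, y, z in cm; "turn": the turn about the tool's z in degrees. In form: [{"claw": .., "x": .., "y": .., "z": .., "turn": ..}, ...]. A call has 1 to 8 rows; each row shifts and turns the commanded pose from where the row before left it, along the tool's axes as they then stand; what a row does not reach is not made up. A row lasts 1/10 s, in which the tool goes at most 50 mm and 8.59 degrees, less where a joint would pass 70% of its speed; a pose out of reach is approached as far as the arm can. A call is refused whole if a number of a shift passes 5 or a number of a turn 8.59, either way. A call with a gripper value outside its range is refused whole. The fingers move at their own pace and stop on an object; "force" is the grip in N (left out, the last holds). Time passes only in rows, so rows that do not move let the fingers close. It gives the time, the measured TCP pose, the force, the opening and the grip force at its end, in the units of the state.
- read_state(): the state, without advancing time (a new reading comes with each control period).
- capture(name): name is "side" or "top" or "wrist"; returns (picture, depth): 480x640x3 uint8, red, green, blue; 480x640 float32, m along the optical axis (not along the pixel's ray), 0 where there is no reading.
- get_calibration(name): a dict with "camera_matrix" (3x3 intrinsics, pixels), "k1" (the pictures are not rectified: a ray, as slopes to the right and down, at radius r is drawn at 1 + k1 r^2 times it, then the intrinsics apply), "R" (3x3) and "t" (3): a world point X has camera coordinates R X + t. Camera axes: x right, y down, z forward; pixel columns grow to the right and rows downward; lengths in m; the calibration is good to about 2 mm. A picture is of the moment at which its call begins: read the wrist's pose just before it. get_calibration takes no time and is no camera call; for the wrist camera it gives the pose at the moment of the call.
- finish_job(): hands the job in; it is judged then, once.
The state is a dict: "time_s": time; "qpos": joint angles; "joint_velocities": joint speeds; "joint_efforts": joint torques, N m; "position": TCP position; "tcp_rot": TCP orientation; "wrist_force": force on the tool from outside, world axes, zero at the start; "ft_torque": the same for the moment, N m; "width": opening from 0.0 (shut) to 1.0 (fully open); "finger_force": force on a finger pad.
Only numpy, scipy, OpenCV 4.12 (cv2) and the standard library are available. Lean on these libraries where they do the work, as an engineer would, in place of code of your own. Each camera call takes 0.05 s, during which the arm holds its last target. There are 200 camera calls.

## Task

The dust box on the model builder's bench has its flap held ajar by a flat stay: the pin stands in the stay's long slot. Lift the stay off by its knob, swing the flap wider and drop the middle one of the three round holes over the pin, so that the stay lies flat on its block. Feel for the pin gently, never pressing hard, and leave the other things on the bench alone.

Things in the scene. Friction and masses are not known exactly. Their poses are not given: they have to be found in the camera images.
- box: White metal dust box, 290 x 120 x 95 mm, black hose behind, fixed, with an aluminium tongue (70 mm wide, 8 mm thick) towards the robot. Origin on the bench top under pin_middle; x along the tongue to the box (roughly away from the robot), y to the left seen from the robot, z up. In these axes the flap's upright hinge axis is at x +205, y +150 mm. The carcass itself stands 0.15 rad askew.
- keeper: Dark steel block on the tongue, 64 (x) x 40 x 22 mm, origin under its centre, axes as box; the stay lies on its flat top, 30 mm above the bench. The pin rises from this top: steel, 8 mm diameter, 11 mm high, flat-topped. It is clamped in a slot of the block, so that its place is known only roughly (see pin_middle).
- pin_middle (a point): Middle of the pin's adjustment, on the keeper's top, 30 mm above the bench. The pin is clamped up to 14 mm from here, either way along the x axis of box (centred in y); just where is not measured and must be felt or seen. Forces of this job do not shift it.
- stay: Flat steel bar, 24 x 5 mm, 0.15 to 0.3 kg, from a sprung pivot on the flap (gives upwards 1 mm per 2.5 N), over the keeper, towards the robot. Origin: centre of its middle round hole, at the underside; x along the bar to the pivot (125 mm from the origin), z up. It swings freely about the pivot; its free end, 266 mm from the pivot, lifts about the pivot (to 0.7 rad) and falls by its weight.
- knob (a point): Centre of the plain black round knob on the stay, the place to grip: upright cylinder, 20 mm diameter, standing from the bar's top to 34 mm above it, 252 mm from the pivot; this point is 24 mm above the bar's underside. The 26 mm collar at its foot, 3 mm thick, is only for looks.
- middle_hole (a point): Centre of the middle round hole (the one to use), at the bar's underside. Openings on the bar's centre line, measured from the pivot: round holes of 11 mm diameter at 85, 125 (this one) and 165 mm, then the slot.
- slot (a point): Centre of the slot (45 x 11 mm, 205 mm from the pivot) in which the pin stands at the start, at the underside. The pivot moves with the flap (sheet 250 x 74 mm, top 84 mm above the bench; 0.12 N m of hinge friction, stays where left): at x = 205 - 150 sin q, y = 150 - 150 cos q (mm, axes of box), 30 mm above the bench; q starts near 0 and grows to 0.9 as it opens.
- jar: Bystander: glass jar with a steel lid, 52 mm diameter, 62 mm high; origin under its centre.
- sander: Bystander: cork and wood sanding block, 100 by 50 by 36 mm; origin under its centre.
- driver: Bystander: screwdriver lying on the bench, 170 mm long.

How it is judged:
By the outcome, as a careful person would: the job done as asked, in the order asked, and still so for the second after the job is handed in, with the robot touching nothing.
It also fails if it takes over 54 s, if anything falls off the work surface, if the arm or the gripper's body presses on something with over 40 N, if the wrist force passes 120 N, or if a joint passes its speed limit or range.

## Working session

There is one attempt and no reset: what is moved stays moved. The work goes in short steps, Python scripts to look and compute and a tool call to move; the robot and the scene stay as the last step left them, time stands still between calls to the robot, and variables do not carry over. Pictures are saved under pics/ and viewed, at most 10 in all, crops included, and the job is handed in when it is done.

Besides the shell and the picture viewer there is one more tool, called after "Call:" as name(argument=value, ...), one argument or row to a line, values as JSON. servo_tool: Moves the arm, as the interface text tells. Its arguments: {"type":"object","properties":{"deltas":{"type":"array","items":{"type":"object","properties":{"claw":{"type":"number"},"x":{"type":"number"},"y":{"type":"number"},"z":{"type":"number"},"turn":{"type":"number"}}}},"force":{"type":"number"}},"required":["deltas"]}

```bash
mkdir -p pics; cat > h.py <<'E'
import numpy as np, cv2
from workcell import *
def snap(n,f):
    c=get_calibration(n); im,d=capture(n); cv2.imwrite('pics/'+f,im[:,:,::-1]); np.savez(''+n+'.npz',im=im,d=d,K=c['camera_matrix'],k1=c['k1'],R=c['R'],t=c['t']); return im,d,c
def load(n): return dict(np.load(''+n+'.npz'))
def ray(c,u,v):
    K=np.array(c['camera_matrix'] if 'camera_matrix' in c else c['K'])
    p=cv2.undistortPoints(np.array([[[u,v]]],float),K,np.array([float(c['k1']),0,0,0]))[0,0]
    R=np.array(c['R']);t=np.array(c['t'])
    return -R.T@t, R.T@np.array([p[0],p[1],1])
def onz(c,u,v,z):
    o,d=ray(c,u,v); return o+d*(z-o[2])/d[2]
E
python3 - <<'E'
from h import *
for n in('top','side'): snap(n,n+'1.png')
s=read_state(); print(s)
E
```

```text
{'time_s': 0.1, 'qpos': array([ 1.07142703e+00,  1.24487558e-01,  1.65153747e+00, -5.25305022e-06,
        1.36750652e+00, -8.26341304e-02]), 'joint_velocities': array([ 0.00175963, -0.00203776, -0.0019622 ,  0.00067941,  0.0006317 ,
        0.00104849]), 'joint_efforts': array([ 3.50837054e-04, -4.18877685e+01, -3.61097896e+01,  7.77438981e-02,
        4.61492920e-02, -8.18687317e-05]), 'position': array([0.26284551, 0.59378382, 0.18447916]), 'tcp_rot': array([[-9.14415700e-01,  4.04775337e-01, -9.23961233e-04],
       [ 4.04776362e-01,  9.14414124e-01, -1.70458170e-03],
       [ 1.54910571e-04, -1.93269393e-03, -9.99998120e-01]]), 'wrist_force': array([ 0.37961171, -0.96370148, -0.62840845]), 'ft_torque': array([0.03397773, 0.05668848, 0.024471  ]), 'finger_force': 0.0, 'width': 0.9966832638026217}
```

View pics/top1.png

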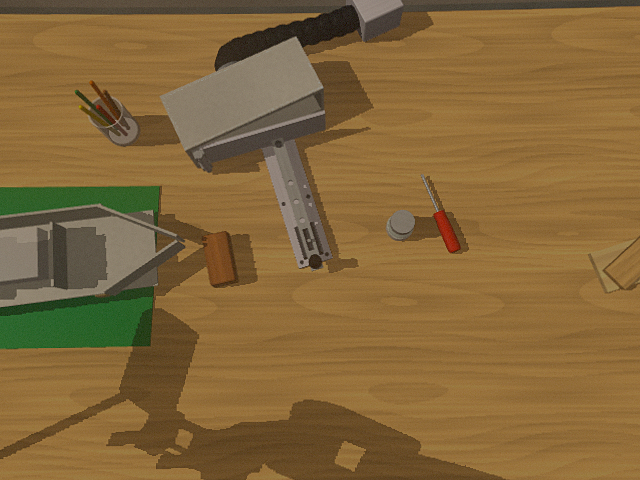

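View pics/side1.png

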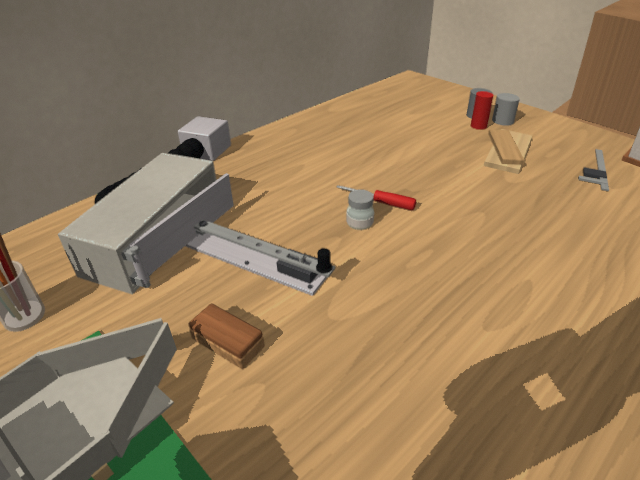

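Top view: knob near (315,261), pin in slot near (308,238), pivot near (279,144), round holes about (286–300,165–203); flap slightly ajar, jar at (401,226), sander at (220,258). Measuring with a crop.

```bash
python3 - <<'E'
from h import *
c=load('top')
im=c['im'][125:280,240:345]; cv2.imwrite('pics/c1.png',cv2.resize(im[:,:,::-1],None,fx=5,fy=3.8 if 0 else 3.85,interpolation=cv2.INTER_CUBIC)[:600])
for nm,u,v,z in(('knob',315,261,.069),('pin',309,240,.041),('pivot',279,144,.035),('jar',402,223,.062),('sander',220,258,.036),('hinge',203,160,.084),('flapend',325,125,.084),('tong',298,266,.008),('tongR',331,257,.008),('driver',447,232,.015)):
    print(nm,onz(c,u,v,z).round(4),c['d'][v,u])
print(ray(c,320,240))
E
```

```text
knob [0.6101 0.0203 0.069 ] 0.94116354
pin [0.656  0.0323 0.041 ] 0.9737823
pivot [0.8556 0.092  0.035 ] 1.0207486
jar [ 0.6821 -0.1444  0.062 ] 0.9595404
sander [0.6239 0.2031 0.036 ] 0.9744338
hinge [0.8042 0.2307 0.084 ] 0.97769403
flapend [ 0.8725 -0.0011  0.084 ] 1.0356584
tong [0.6111 0.0554 0.008 ] 0.9999444
tongR [ 0.6283 -0.0097  0.008 ] 0.99909234
driver [ 0.6744 -0.2393  0.015 ] 0.995459
(array([ 0.44853071, -0.00420826,  0.99538077]), array([ 0.21219816,  0.01577058, -0.9772262 ]))
```

View pics/c1.png

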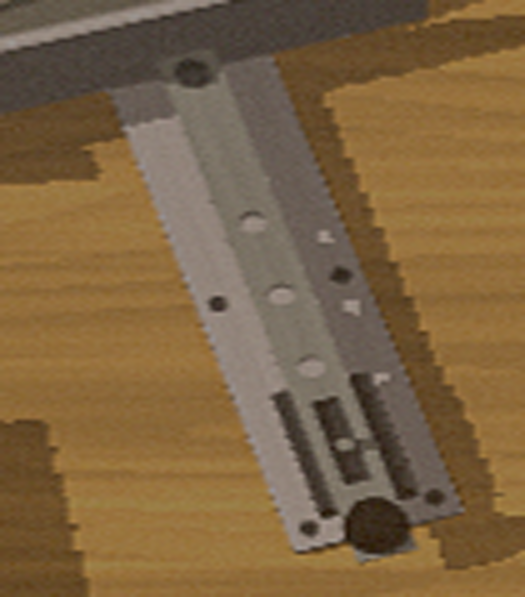

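```bash
python3 - <<'E'
from h import *
s=read_state();c=get_calibration('wrist');R=np.array(c['R']);T=s['tcp_rot']
print('cam pos in tool',T.T@(-R.T@c['t']-s['position']));print('cam axes in tool\n',T.T@R.T, np.array(c['camera_matrix']))
E
```

```text
cam pos in tool [ 0.06985556  0.00040047 -0.19928465]
cam axes in tool
 [[-1.08468285e-03 -9.69236413e-01 -2.46129232e-01]
 [ 9.99999361e-01 -9.72671935e-04 -5.76660896e-04]
 [ 3.19517742e-04 -2.46129700e-01  9.69236849e-01]] [[397.13217642   0.         322.52430556]
 [  0.         397.13217642 238.57300654]
 [  0.           0.           1.        ]]
```

Call:
servo_tool(
  deltas=[
    {"claw":-1,"turn":-8,"y":-2},
    {"turn":-8,"y":-2},
    {"turn":-8,"y":-2},
    {"turn":-8,"y":-2},
    {"turn":-8.2,"y":-2},
  ],
)

```text
schema error: expected keys claw, x, y, z, turn
```

Call:
servo_tool(
  deltas=[
    {"claw":-1,"x":0,"y":-2,"z":0,"turn":-8},
    {"claw":-1,"x":0,"y":-2,"z":0,"turn":-8},
    {"claw":-1,"x":0,"y":-2,"z":0,"turn":-8},
    {"claw":-1,"x":0,"y":-2,"z":0,"turn":-8},
    {"claw":-1,"x":0,"y":-2,"z":0,"turn":-8.2},
  ],
)

```text
time_s: 0.6
position: [0.2492, 0.4961, 0.185]
tcp_rot: [[-0.958, -0.287, -0.001], [-0.287, 0.958, -0.001], [0.001, -0.001, -1.0]]
wrist_force: [-0.2, -0.7, 0.8]
width: 0.998
finger_force: 0.0
```

Call:
servo_tool(
  deltas=[
    {"claw":-1,"x":-1.5,"y":-4,"z":0,"turn":0},
    {"claw":-1,"x":-1.5,"y":-4,"z":0,"turn":0},
    {"claw":-1,"x":-1.5,"y":-4,"z":0,"turn":0},
    {"claw":-1,"x":-1.5,"y":-4,"z":0,"turn":0},
    {"claw":-1,"x":-1.5,"y":-4,"z":0,"turn":0},
    {"claw":-1,"x":-1.5,"y":-4,"z":0,"turn":0},
    {"claw":-1,"x":-1.5,"y":-4,"z":0,"turn":0},
  ],
)

```text
time_s: 1.3
position: [0.4296, 0.2564, 0.1853]
tcp_rot: [[-0.96, -0.281, -0.0], [-0.281, 0.96, -0.0], [0.0, 0.0, -1.0]]
wrist_force: [-0.2, -0.4, 0.1]
width: 1.0
finger_force: 0.0
```

Call:
servo_tool(
  deltas=[
    {"claw":-1,"x":-1.5,"y":-4,"z":0,"turn":0},
    {"claw":-1,"x":-1.5,"y":-4,"z":0,"turn":0},
    {"claw":-1,"x":-1.5,"y":-4,"z":0,"turn":0},
    {"claw":-1,"x":-1.5,"y":-4,"z":0,"turn":0},
    {"claw":-1,"x":-1.5,"y":-4,"z":0,"turn":0},
    {"claw":-1,"x":-1.5,"y":-4,"z":0,"turn":0},
    {"claw":-1,"x":-1.5,"y":-4,"z":0,"turn":0},
    {"claw":-1,"x":0,"y":0,"z":0,"turn":0},
  ],
)

```text
time_s: 2.1
position: [0.6102, 0.0149, 0.1847]
tcp_rot: [[-0.961, -0.277, -0.001], [-0.277, 0.961, -0.001], [0.001, -0.001, -1.0]]
wrist_force: [-0.5, 0.2, -0.0]
width: 1.001
finger_force: 0.0
```

```bash
python3 - <<'E'
from h import *
print(read_state()['position'],read_state()['wrist_force']); snap('wrist','w1.png'); print(read_state()['position'])
E
```

```text
[0.61023884 0.01492711 0.18470027] [-0.48113691  0.21810581 -0.04189852]
[0.60901629 0.01692058 0.18465764]
```

View pics/w1.png

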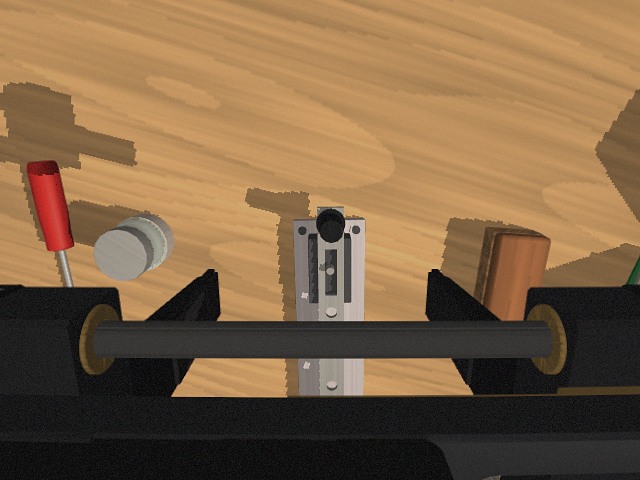

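Wrist view: knob at (330,225), pin tip at (330,271) in the slot, keeper around it, round holes at (331,312) and (332,385). Refining these by masks.

```bash
python3 - <<'E'
from h import *
c=load('wrist');im=c['im'];g=im.max(2).astype(int)
cv2.imwrite('pics/c2.png',cv2.resize(im[195:400,280:385,::-1],None,fx=5,fy=2.9,interpolation=cv2.INTER_CUBIC))
def comp(x0,y0,x1,y1,mask):
    n,l,st,ce=cv2.connectedComponentsWithStats(mask[y0:y1,x0:x1].astype(np.uint8))
    return [(st[i][:4]+[x0,y0,0,0],st[i][4],ce[i]+[x0,y0]) for i in range(1,n) if st[i][4]>15]
print('dark');[print(*a) for a in comp(295,200,365,315,g<75)]
print('bright');[print(*a) for a in comp(316,245,345,395,g>170)]
print(g[262:282,322:340])
for nm,u,v,z in(('knobtop',330,225,.069),('pin',330,271,.041),('165',331.5,312,.03),('125',332,385,.03)):print(nm,onz(c,u,v,z).round(4))
E
```

```text
dark
[316 209  29  34] 763 [330.25557012 224.79947575]
[298 227   8   8] 53 [301.67924528 230.35849057]
[352 226   8   8] 38 [355.60526316 229.36842105]
[344 233   7  69] 241 [347.2406639  268.89626556]
[308 234  10  69] 466 [313.45493562 266.25321888]
[344 247   4  12] 19 [344.84210526 253.26315789]
[325 250  12  45] 319 [332.07210031 272.49216301]
bright
[344 303   1  18] 18 [344.  311.5]
[326 307  11   9] 74 [330.82432432 310.7972973 ]
[344 359   1  36] 36 [344.  376.5]
[327 381  10   6] 46 [331.5        383.60869565]
[[161 166 170  55  48  53  76  79  50  46  50  53  58  46  48 169 165 158]
 [165 167 114  46  58  78  74  75  57  52  52  53  51  53  42 170 162 158]
 [169 108 108  47  49  62  72  69  69  72  56  53  50  56  47 168 157 158]
 [109 109 108  43  63  72  75  71  71  76  87  49  53  53  45 172 162 160]
 [110 106 111  47  74  72  73  71  70  78  85  97  51  51  49 170 159 158]
 [112 110 112  52  72  71  76  77  86  84  86  96  53  55  47 171 160 159]
 [109 110 108  52  68  80 128 164 160 151 127 105  51  50  44 170 163 161]
 [107 110 114  50  73 147 164 161 157 155 157 14
[... 339 characters left out ...]
6  94  72  69 103 150 151 125  85  49  51  52  51 168 162 161]
 [164 162 169  95  77  73  71  80  79  50  52  51  49  51  46 167 162 160]
 [166 163 167  96  73  78  73  80  72  70  48  55  51  49  45 166 162 159]
 [164 163 168  90  80  77  75  73  79  73  48  52  52  53  40 166 161 160]
 [164 166 164  96  74  76  70  79  74  71  47  50  46  52  39 170 161 162]
 [165 163 166  95  75  76  71  73  77  77  53  53  53  50  43 167 162 162]
 [162 166 169  92  75  75  72  75  78  51  46  53  51  49  40 171 159 161]
 [167 167 168  91  71  82  73  77  78  45  53  53  50  50  42 170 161 161]]
knobtop [0.6075 0.0211 0.069 ]
pin [0.6542 0.0353 0.041 ]
165 [0.6975 0.0496 0.03  ]
125 [0.7748 0.0728 0.03  ]
```

View pics/c2.png

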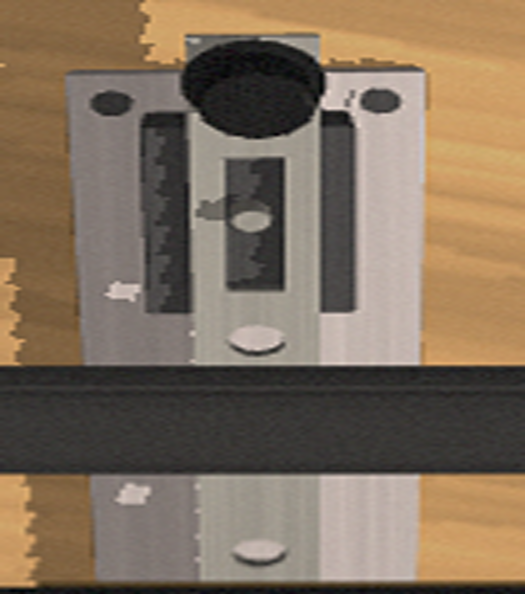

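```bash
python3 - <<'E'
from h import *
c=load('wrist')
P=lambda u,v,z:onz(c,u,v,z)
kc=[P(308.6,233.6,.03),P(351,233.6,.03),P(351,302.6,.03),P(308.6,302.6,.03)]
print('keeper',np.mean(kc,0).round(4),[np.linalg.norm(kc[i]-kc[i-1]).round(4) for i in range(4)])
pin=P(330,271.1,.041)
F={'knob252':P(331.4,228.8,.069),'slot227.5':P(331,249.2,.035),'slot182.5':P(331,295.2,.035),'h165':P(331,312.2,.035),'h85':P(331.7,384.8,.035)}
u=F['h85']-F['knob252'];u[2]=0;u/=np.linalg.norm(u);print('u',u,np.arctan2(u[1],u[0]))
for k,v in F.items():print(k,v.round(4),((v-pin)@u).round(4))
print('pin',pin.round(4),'rel keeper',((pin-np.mean(kc,0))@u).round(4)); print(read_state()['position'],c['t']@c['R']*-1)
E
```

```text
keeper [0.6559 0.0357 0.03  ] [np.float64(0.0681), np.float64(0.0389), np.float64(0.0681), np.float64(0.0407)]
u [0.95802802 0.28667457 0.        ] 0.2907539058460776
knob252 [0.6102 0.0231 0.069 ] -0.0458
slot227.5 [0.6358 0.0309 0.035 ] -0.019
slot182.5 [0.679  0.0436 0.035 ] 0.026
h165 [0.6956 0.0484 0.035 ] 0.0433
h85 [0.7714 0.0713 0.035 ] 0.1224
pin [0.6543 0.0353 0.041 ] rel keeper -0.0016
[0.60901629 0.01692058 0.18465764] [ 0.54343146 -0.00314698  0.38402903]
```

Call:
servo_tool(
  deltas=[
    {"claw":-1,"x":-0.3,"y":0.4,"z":3,"turn":0},
    {"claw":-0.6,"x":0,"y":0,"z":4,"turn":0},
    {"claw":-0.4,"x":0,"y":0,"z":4,"turn":0},
    {"claw":-0.2,"x":0,"y":0,"z":2,"turn":0},
    {"claw":0,"x":0,"y":0,"z":1,"turn":0},
    {"claw":0,"x":0,"y":0,"z":0.2,"turn":0},
    {"claw":0.2,"x":0,"y":0,"z":0,"turn":0},
    {"claw":0.4,"x":0,"y":0,"z":0,"turn":0},
  ],
  force=20,
)

```text
time_s: 2.95
position: [0.6117, 0.0236, 0.0457]
tcp_rot: [[-0.96, -0.281, 0.003], [-0.281, 0.96, -0.0], [-0.003, -0.001, -1.0]]
wrist_force: [0.4, -0.9, 0.8]
width: 0.468
finger_force: 0.0
```

Call:
servo_tool(
  deltas=[
    {"claw":0.5,"x":0,"y":0,"z":0,"turn":0},
    {"claw":0.55,"x":0,"y":0,"z":0,"turn":0},
    {"claw":1,"x":0,"y":0,"z":0,"turn":0},
    {"claw":1,"x":0,"y":0,"z":0,"turn":0},
    {"claw":1,"x":0,"y":0,"z":0,"turn":0},
  ],
  force=20,
)

```text
time_s: 3.45
position: [0.6104, 0.0234, 0.0437]
tcp_rot: [[-0.96, -0.281, 0.0], [-0.281, 0.96, 0.0], [-0.0, 0.0, -1.0]]
wrist_force: [-0.0, 0.3, 0.5]
width: 0.049
finger_force: 0.0
```

```bash
python3 - <<'E'
from h import *
s=read_state();print(s['position'],s['width'],s['finger_force'],s['wrist_force'])
a=snap('wrist','w2.png')[0];b=snap('top','t2.png')[0]
s=read_state();print(s['width'],s['finger_force'],s['wrist_force'])
cv2.imwrite('pics/c3.png',np.hstack([cv2.resize(a[180:400,270:390,::-1],(400,600)),cv2.resize(b[120:300,250:370,::-1],(400,600))]))
E
```

```text
[0.61036776 0.02343363 0.04368849] 0.049123765111884043 0.0 [-0.00843603  0.31106035  0.46519837]
0.007629276076476156 0.0 [-0.1028992   0.62882855  0.42710873]
```

View pics/c3.png

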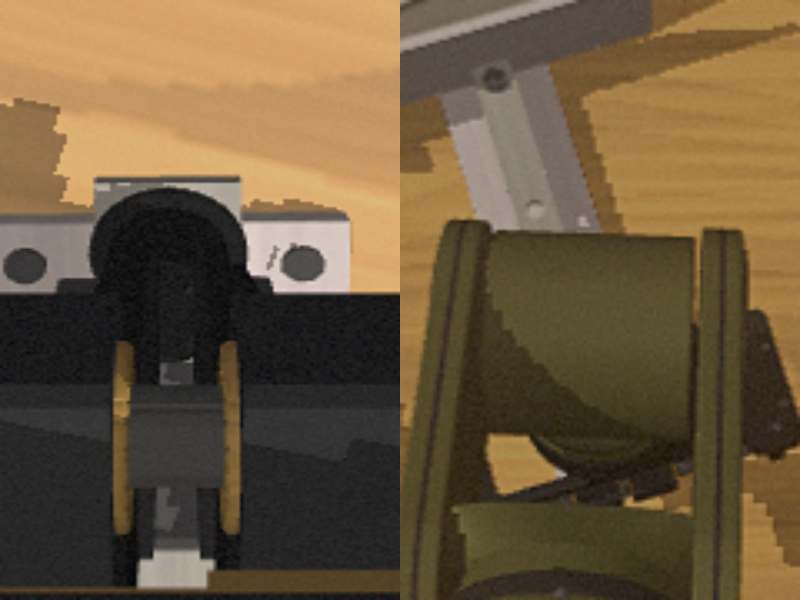

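The left half (wrist) shows the collar and knob at crop (170,240) with fingers at the knob, while the reading says nearly shut; the depth picture should tell whether the knob is between them.

```bash
python3 - <<'E'
from h import *
c=load('wrist');d=c['d'];np.set_printoptions(linewidth=220)
print(list(range(290,356,4)))
for v in range(240,330,5): print(v,(d[v,290:356:4]*1000).astype(int))
for u,v in((322,250),(322,262),(322,275),(322,290),(310,275),(335,275)):
    o,r=ray(c,u,v);print(u,v,(o+r*d[v,u]).round(4),c['im'][v,u])
E
```

```text
[290, 294, 298, 302, 306, 310, 314, 318, 322, 326, 330, 334, 338, 342, 346, 350, 354]
240 [250 250 250 250 250 250 251 250 251 250 251 250 252 250 249 250 251]
245 [250 251 251 217 217 218 218 217 218 216 218 218 217 252 251 251 252]
250 [252 251 216 215 215 216 213 212 213 214 215 214 215 253 251 253 253]
255 [251 253 216 216 213 213 213 211 213 213 214 213 217 253 253 254 252]
260 [247 247 216 212 213 210 208 205 205 208 210 214 214 246 247 246 248]
265 [245 245 214 214 209 201 200 196 197 199 200 208 214 215 247 247 245]
270 [248 246 215 215 199 177 178 190 190 192 193 178 214 214 247 247 247]
275 [248 248 215 200 190 170 175 184 184 184 174 171 170 217 248 247 248]
280 [248 248 217 165 164 165 169 184 182 184 168 164 163 165 247 250 248]
285 [242 241 242 159 158 159 162 184 184 184 163 158 158 158 158 240 250]
290 [ 91  90  91  91  92 152 158 184 185 185 157 154 154  91  90  91  91]
295 [ 88  89  87  87  92 148 153 185 185 185 153 148 148  88  88  89  87]
300 [ 85  85  85   0  92 145 149 186 187 185 148 145 144  85  85  85  84]
305 [ 82  82  83  83  86 141 143 187 186 187 143 141  86  83  83  83  83]
310 [ 79  79  80  80  84 135 139 186 187 187 139 135  83  80  80  81  79]
315 [ 79  78  78  77  82 131 135 230 232 230 135 131  82  78  79  78  79]
320 [ 75  76  76  76  81  92 131 230 230 233 131 131  82  77  77  76  76]
325 [75 75 76 75 79 84 86 84 84 85 84 84 80 77 76 74 75]
322 250 [0.5997 0.0208 0.0376] [17 13 18]
322 262 [0.6026 0.0217 0.0494] [11 10 10]
322 275 [0.603  0.0219 0.068 ] [ 8  9 11]
322 290 [0.6098 0.0238 0.0689] [27 27 27]
310 275 [0.5999 0.0156 0.0813] [22 20 25]
335 275 [0.5969 0.0259 0.0813] [19 16 20]
```

```bash
python3 - <<'E'
from h import *
c=load('wrist');d=c['d'];s=read_state();T=s['tcp_rot'];p=s['position']
for u,v in((310,270),(310,280),(334,272),(334,285),(310,300),(314,318),(322,330),(290,290),(290,320),(350,300)):
    o,r=ray(c,u,v);print(u,v,(T.T@(o+r*d[v,u]-p)).round(4))
im,_,_=snap('side','s2.png');cv2.imwrite('pics/c4.png',cv2.resize(im[170:320,230:400,::-1],None,fx=4,fy=4,interpolation=cv2.INTER_CUBIC))
E
```

```text
310 270 [ 0.0121 -0.0048 -0.0307]
310 280 [ 0.012  -0.0044 -0.0432]
334 272 [ 0.0124  0.0058 -0.0344]
334 285 [ 0.0123  0.0054 -0.0498]
310 300 [ 0.0119 -0.0038 -0.0642]
314 318 [ 0.0108 -0.0021 -0.0767]
322 330 [ 0.0303  0.0007 -0.1233]
290 290 [ 0.0353 -0.0067 -0.1133]
290 320 [ 0.036  -0.0053 -0.1304]
350 300 [ 0.0355  0.0068 -0.1196]
```

View pics/c4.png

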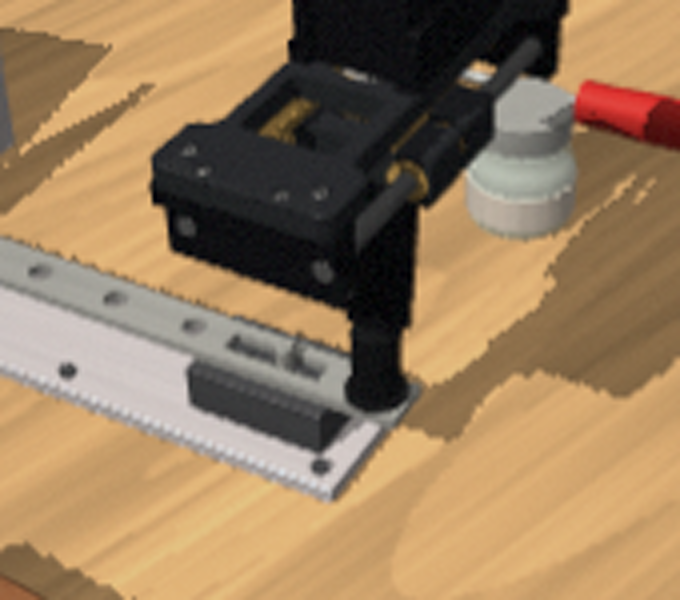

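The side view shows the shut fingers standing on top of the knob at about (375,320) of the crop: the real fingertips end roughly 29 mm short of the reported TCP. I reopen and go deeper.

Call:
servo_tool(
  deltas=[
    {"claw":0,"x":0,"y":0,"z":0,"turn":0},
    {"claw":0,"x":0,"y":0,"z":0,"turn":0},
    {"claw":0,"x":0,"y":0,"z":0,"turn":0},
    {"claw":0,"x":0,"y":0,"z":0,"turn":0},
    {"claw":0,"x":0,"y":0,"z":0,"turn":0},
  ],
)

```text
time_s: 4.1
position: [0.6104, 0.0234, 0.0437]
tcp_rot: [[-0.96, -0.281, 0.0], [-0.281, 0.96, -0.0], [-0.0, -0.0, -1.0]]
wrist_force: [-0.5, -0.0, 0.0]
width: 0.371
finger_force: 0.0
```

Call:
servo_tool(
  deltas=[
    {"claw":0,"x":0,"y":0,"z":1,"turn":0},
    {"claw":0,"x":0,"y":0,"z":1,"turn":0},
    {"claw":0,"x":0,"y":0,"z":0.6,"turn":0},
    {"claw":0,"x":0,"y":0,"z":0,"turn":0},
  ],
)

```text
time_s: 4.5
position: [0.6088, 0.0235, 0.0155]
tcp_rot: [[-0.96, -0.281, -0.004], [-0.281, 0.96, 0.0], [0.003, 0.001, -1.0]]
wrist_force: [-0.8, -0.4, -0.5]
width: 0.499
finger_force: 0.0
```

```bash
python3 - <<'E'
from h import *
s=read_state();T=s['tcp_rot'];p=s['position'];print(p,s['width'],s['wrist_force'])
snap('wrist','w3.png');c=load('wrist');d=c['d'];np.set_printoptions(linewidth=230)
print(list(range(250,400,6)))
for v in range(230,300,5): print(v,(d[v,250:400:6]*1000).astype(int))
u=np.array([(u,v) for v in range(225,330) for u in range(240,410)])
Q=[]
for a,b in u:
    o,r=ray(c,a,b);Q.append(T.T@(o+r*d[b,a]-p))
Q=np.array(Q)
for sgn in(-1,1):
    m=(Q[:,1]*sgn>.018)&(Q[:,1]*sgn<.05)&(abs(Q[:,0]-.012)<.003)&(Q[:,2]>-.07);print(sgn,m.sum(),Q[m].max(0),Q[m].min(0))
E
```

```text
[0.60883448 0.02351612 0.0154906 ] 0.4991861642715419 [-0.77635258 -0.35884061 -0.49682471]
[250, 256, 262, 268, 274, 280, 286, 292, 298, 304, 310, 316, 322, 328, 334, 340, 346, 352, 358, 364, 370, 376, 382, 388, 394]
230 [220 220 221 220 219 219 219 219 220 219 220 220 221 219 219 220 219 219 220 219 219 219 220 219 220]
235 [221 219 221 219 220 219 219 221 220 222 220 220 220 220 220 221 220 218 221 221 220 221 220 221 220]
240 [221 221 222 220 221 221 222 221 221 222 222 220 222 222 220 221 221 222 221 222 220 221 221 222 221]
245 [222 221 223 222 222 222 222 222 222 221 221 221 222 223 222 221 223 222 223 221 222 223 222 222 221]
250 [223 222 223 223 224 224 223 223 222 222 222 223 223 223 221 223 222 223 222 223 223 223 223 222 224]
255 [223 223 223 224 224 224 223 224 224 223 222 222 223 224 225 224 223 225 224 222 224 223 224 223 224]
260 [224 223 224 223 225 224 225 223 224 224 225 224 223 223 225 224 224 223 224 223 223 223 224 224 223]
265 [224 225 224 224 226 224 225 226 188 189 188 188 187 187 188 187 224 225 224 225 226 224 226 225 225]
270 [225 225 176 226 226 225 225 225 187 188 186 185 185 187 188 189 226 226 226 225 226 226 176 225 225]
275 [225 226 171 175 225 227 224 225 189 185 187 186 186 185 186 188 223 224 224 224 223 176 171 170 225]
280 [164 164 166 173 218 220 220 219 186 187 183 181 181 183 186 187 219 219 219 218 217 176 169 164 164]
285 [158 159 163 172 220 220 219 219 188 182 177 174 174 176 183 187 218 219 218 218 220 175 163 159 159]
290 [153 154 157 174 220 220 219 187 189 175 170 169 170 171 176 188 219 220 221 217 220 177 158 152 154]
295 [148 150 157 172 219 220 222 188 183 167 165 162 164 164 171 189 220 221 219 218 218 176 158 151 150]
-1 1246 [ 0.01496332 -0.01839378  0.01740613] [ 0.00901256 -0.04555844 -0.06998407]
1 1362 [0.01498488 0.0493395  0.01731192] [ 0.00901197  0.01835093 -0.06994709]
```

Call:
servo_tool(
  deltas=[
    {"claw":0,"x":0,"y":0,"z":0.4,"turn":0},
    {"claw":0.3,"x":0,"y":0,"z":0,"turn":0},
    {"claw":1,"x":0,"y":0,"z":0,"turn":0},
    {"claw":1,"x":0,"y":0,"z":0,"turn":0},
    {"claw":1,"x":0,"y":0,"z":0,"turn":0},
    {"claw":1,"x":0,"y":0,"z":0,"turn":0},
  ],
  force=20,
)

```text
time_s: 5.15
position: [0.6106, 0.0233, 0.014]
tcp_rot: [[-0.96, -0.281, 0.001], [-0.281, 0.96, -0.0], [-0.0, -0.0, -1.0]]
wrist_force: [0.7, -0.4, 0.8]
width: 0.206
finger_force: 20.0
```

```bash
cat > plan.py <<'E'
from h import *
from scipy.optimize import brentq
s=read_state()
T0=np.array([.6106,.0233]);phi=.288;dp=.0442
u=np.array([np.cos(phi),np.sin(phi)]);n=np.array([-u[1],u[0]])
pin=T0+dp*u; px=-.0027; O=pin-px*u
f=lambda q:np.hypot(.205-.15*np.sin(q)-px,.15-.15*np.cos(q))-.125
q=brentq(f,0.1,.9);al=np.arctan2(.15-.15*np.cos(q),.205-.15*np.sin(q)-px)
a=phi+al;d=np.array([np.cos(a),np.sin(a)])
g=.025; hor=lambda L,th:L*np.cos(th)-g*np.sin(th); ver=lambda th:.252*np.sin(th)+g*np.cos(th)-g
def tgt(th): return pin-d*hor(.127,th), ver(th)
def start(th): return T0+u*(.252-hor(.252,th)),ver(th)
z0=.014
if __name__=='__main__':
    print('q',q,'alpha deg',np.degrees(al),'tool yaw wanted (x axis deg)',np.degrees(a)-180)
    print('lift .13',start(.13));print('above .13',tgt(.13));print('.09',tgt(.09));print('flat',tgt(0)[0])
    R=s['tcp_rot'];p=s['position']
    A,za=start(.13);B,zb=tgt(.13);x=R[:2,0];y=R[:2,1]
    print('lift cm',(A-p[:2])@x*100,(A-p[:2])@y*100,-(z0+za-p[2])*100);print('move cm in start tool axes',(B-A)@x*100,(B-A)@y*100,'turn',-np.degrees(al))
E
python3 plan.py
```

```text
q 0.6074300386056116 alpha deg 12.39551836719886 tool yaw wanted (x axis deg) -151.10329713303344
lift .13 (array([0.6157462 , 0.02482449]), np.float64(0.03245685128303281))
above .13 (array([ 0.5455676 , -0.02343218]), np.float64(0.03245685128303281))
.09 (array([ 0.54420925, -0.02418192]), np.float64(0.022548212723198645))
flat [ 0.54179205 -0.02551611]
lift cm -0.5382408041821296 0.004523211695629028 -3.2504619284618883
move cm in start tool axes 8.091287679690327 -2.6586602179835546 turn -12.39551836719886
```

Call:
servo_tool(
  deltas=[
    {"claw":1,"x":0,"y":0,"z":-0.3,"turn":0},
    {"claw":1,"x":-0.1,"y":0,"z":-0.6,"turn":0},
    {"claw":1,"x":-0.1,"y":0,"z":-0.6,"turn":0},
    {"claw":1,"x":-0.1,"y":0,"z":-0.6,"turn":0},
    {"claw":1,"x":-0.1,"y":0,"z":-0.6,"turn":0},
    {"claw":1,"x":-0.1,"y":0,"z":-0.6,"turn":0},
    {"claw":1,"x":0,"y":0,"z":0,"turn":0},
  ],
  force=20,
)

```text
time_s: 5.85
position: [0.6162, 0.025, 0.0482]
tcp_rot: [[-0.96, -0.281, 0.002], [-0.281, 0.96, 0.0], [-0.002, -0.001, -1.0]]
wrist_force: [0.5, 0.1, -1.0]
width: 0.204
finger_force: 20.0
```

```bash
python3 - <<'E'
from h import *
s=read_state();print(s['position'],s['width'],s['wrist_force'])
im,_,_=snap('side','s3.png');cv2.imwrite('pics/c5.png',cv2.resize(im[150:320,80:400,::-1],None,fx=2.4,fy=2.4,interpolation=cv2.INTER_CUBIC))
E
```

```text
[0.61617846 0.02503162 0.04821628] 0.20394345497927996 [ 0.53321697  0.05294639 -1.04259176]
```

View pics/c5.png

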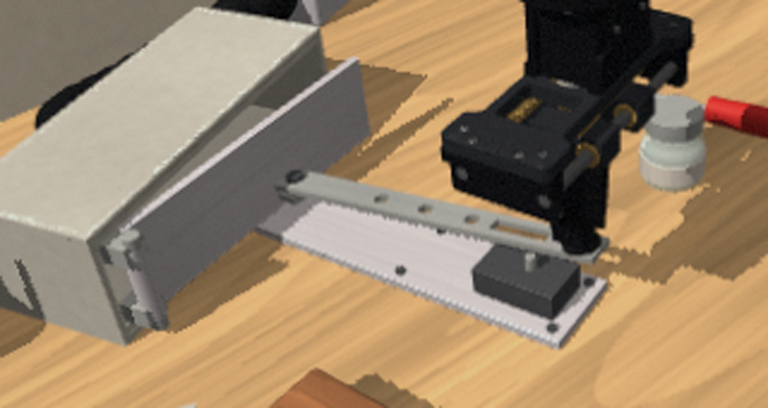

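Call:
servo_tool(
  deltas=[
    {"claw":1,"x":0.7,"y":-0.15,"z":0,"turn":-1},
    {"claw":1,"x":0.7,"y":-0.15,"z":0,"turn":-1},
    {"claw":1,"x":0.7,"y":-0.15,"z":0,"turn":-1},
    {"claw":1,"x":0.7,"y":-0.15,"z":0,"turn":-1},
    {"claw":1,"x":0.7,"y":-0.15,"z":0,"turn":-1},
    {"claw":1,"x":0.7,"y":-0.15,"z":0,"turn":-1},
  ],
)

```text
time_s: 6.5
position: [0.5777, 0.0024, 0.0466]
tcp_rot: [[-0.925, -0.381, -0.0], [-0.381, 0.925, 0.0], [0.0, 0.0, -1.0]]
wrist_force: [1.0, -1.3, -1.6]
width: 0.203
finger_force: 20.0
```

Call:
servo_tool(
  deltas=[
    {"claw":1,"x":0.7,"y":-0.15,"z":0,"turn":-1},
    {"claw":1,"x":0.7,"y":-0.15,"z":0,"turn":-1},
    {"claw":1,"x":0.7,"y":-0.15,"z":0,"turn":-1},
    {"claw":1,"x":0.7,"y":-0.15,"z":0,"turn":-1.2},
    {"claw":1,"x":0.7,"y":-0.15,"z":0,"turn":-1.2},
    {"claw":1,"x":0.6,"y":-0.15,"z":0,"turn":-1},
    {"claw":1,"x":0,"y":0,"z":0,"turn":0},
    {"claw":1,"x":0,"y":0,"z":0,"turn":0},
  ],
)

```text
time_s: 7.3
position: [0.5442, -0.0227, 0.0464]
tcp_rot: [[-0.877, -0.481, -0.001], [-0.481, 0.877, -0.0], [0.001, 0.001, -1.0]]
wrist_force: [-1.1, 0.3, -1.4]
width: 0.206
finger_force: 20.0
```

```bash
python3 - <<'E'
from plan import *
print(s['position'],s['wrist_force'],s['width'],np.degrees(np.arctan2(s['tcp_rot'][1,0],s['tcp_rot'][0,0])))
R=s['tcp_rot'];B,zb=tgt(.13);e=B-s['position'][:2];print('err cm tool',e@R[:2,0]*100,e@R[:2,1]*100,(s['position'][2]-z0-zb)*100)
a=snap('wrist','w4.png')[0];b=snap('side','s4.png')[0];snap('top','t4.png')
cv2.imwrite('pics/c6.png',np.vstack([cv2.resize(b[150:300,100:400,::-1],(600,300)),cv2.resize(a[180:330,200:500,::-1],(600,300))]))
E
```

```text
[ 0.54424513 -0.02271485  0.04643854] [-1.07329319  0.31986053 -1.418827  ] 0.20597160966874434 -151.2728604433698
err cm tool -0.08149248579762718 -0.12646672042055052 -0.0018308253876705982
```

View pics/c6.png

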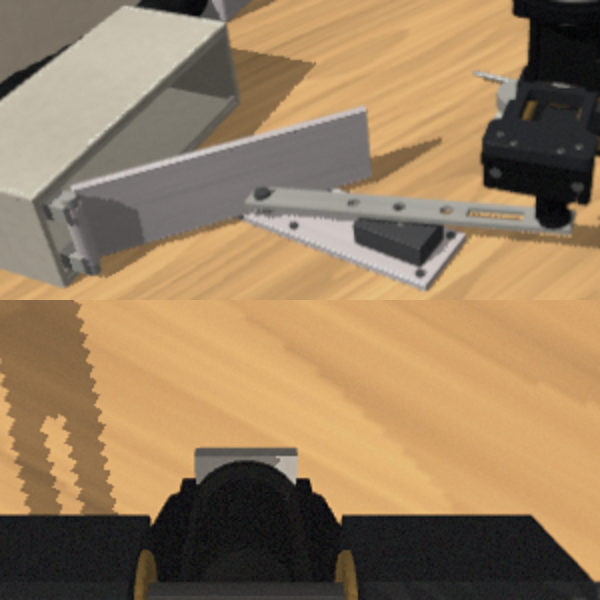

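Call:
servo_tool(
  deltas=[
    {"claw":1,"x":-0.08,"y":-0.13,"z":0,"turn":0},
    {"claw":1,"x":0.04,"y":0,"z":0.25,"turn":0},
    {"claw":1,"x":0.04,"y":0,"z":0.25,"turn":0},
    {"claw":1,"x":0.04,"y":0,"z":0.25,"turn":0},
    {"claw":1,"x":0.04,"y":0,"z":0.25,"turn":0},
    {"claw":1,"x":0.02,"y":0,"z":0.15,"turn":0},
    {"claw":1,"x":0,"y":0,"z":0,"turn":0},
    {"claw":1,"x":0,"y":0,"z":0,"turn":0},
  ],
)

```text
time_s: 8.25
position: [0.5447, -0.0243, 0.0352]
tcp_rot: [[-0.877, -0.48, 0.0], [-0.48, 0.877, -0.0], [0.0, -0.0, -1.0]]
wrist_force: [-0.5, -0.7, -0.1]
width: 0.209
finger_force: 20.0
```

Call:
servo_tool(
  deltas=[
    {"claw":1,"x":0.02,"y":0,"z":0.1,"turn":0},
    {"claw":1,"x":0.02,"y":0,"z":0.1,"turn":0},
    {"claw":1,"x":0,"y":0,"z":0,"turn":0},
  ],
)

```text
time_s: 8.55
position: [0.5445, -0.0245, 0.0332]
tcp_rot: [[-0.877, -0.48, 0.0], [-0.48, 0.877, -0.0], [-0.0, -0.0, -1.0]]
wrist_force: [-2.0, -0.5, -0.7]
width: 0.206
finger_force: 20.0
```

Call:
servo_tool(
  deltas=[
    {"claw":1,"x":0.02,"y":0,"z":0.15,"turn":0},
    {"claw":1,"x":0.02,"y":0,"z":0.15,"turn":0},
    {"claw":1,"x":0,"y":0,"z":0,"turn":0},
  ],
)

```text
time_s: 8.85
position: [0.544, -0.0246, 0.03]
tcp_rot: [[-0.877, -0.481, 0.0], [-0.481, 0.877, -0.0], [-0.0, -0.0, -1.0]]
wrist_force: [-0.5, -0.5, -0.8]
width: 0.203
finger_force: 20.0
```

```bash
python3 - <<'E'
from plan import *
print(s['position'],s['wrist_force'])
th=brentq(lambda t:z0+ver(t)-s['position'][2],-.02,.2)
R=s['tcp_rot'];e=tgt(th)[0]-s['position'][:2];print('theta',th,'hole height mm',125*np.sin(th),'err cm tool',e@R[:2,0]*100,e@R[:2,1]*100)
E
```

```text
[ 0.54401435 -0.02464478  0.02996682] [-0.49250272 -0.5099243  -0.75622129]
theta 0.06360386944427514 hole height mm 7.945124214428735 err cm tool 0.052179477433740955 0.030943874408872068
```

Call:
servo_tool(
  deltas=[
    {"claw":1,"x":0.06,"y":0.03,"z":0.2,"turn":0},
    {"claw":1,"x":0.03,"y":0,"z":0.2,"turn":0},
    {"claw":1,"x":0.03,"y":0,"z":0.2,"turn":0},
    {"claw":1,"x":0,"y":0,"z":0,"turn":0},
  ],
)

```text
time_s: 9.25
position: [0.5429, -0.0249, 0.0239]
tcp_rot: [[-0.877, -0.48, 0.0], [-0.48, 0.877, 0.0], [-0.0, -0.0, -1.0]]
wrist_force: [2.3, -2.6, 0.1]
width: 0.206
finger_force: 20.0
```

Call:
servo_tool(
  deltas=[
    {"claw":1,"x":0.03,"y":0,"z":0.2,"turn":0},
    {"claw":1,"x":0.02,"y":0,"z":0.2,"turn":0},
    {"claw":1,"x":0.02,"y":0,"z":0.2,"turn":0},
    {"claw":1,"x":0,"y":0,"z":0,"turn":0},
  ],
)

```text
time_s: 9.65
position: [0.5421, -0.0252, 0.0178]
tcp_rot: [[-0.877, -0.481, -0.0], [-0.481, 0.877, 0.0], [0.0, 0.0, -1.0]]
wrist_force: [-0.4, -1.6, -0.4]
width: 0.205
finger_force: 20.0
```

Call:
servo_tool(
  deltas=[
    {"claw":1,"x":0.02,"y":0,"z":0.15,"turn":0},
    {"claw":1,"x":0.02,"y":0,"z":0.15,"turn":0},
    {"claw":1,"x":0,"y":0,"z":0.05,"turn":0},
    {"claw":1,"x":0,"y":0,"z":0,"turn":0},
  ],
)

```text
time_s: 10.05
position: [0.5417, -0.0255, 0.0146]
tcp_rot: [[-0.877, -0.481, -0.0], [-0.481, 0.877, -0.0], [0.0, 0.0, -1.0]]
wrist_force: [0.0, -1.8, 1.6]
width: 0.206
finger_force: 20.0
```

Call:
servo_tool(
  deltas=[
    {"claw":0.3,"x":0,"y":0,"z":0,"turn":0},
    {"claw":0.2,"x":0,"y":0,"z":0,"turn":0},
    {"claw":0.2,"x":0,"y":0,"z":0,"turn":0},
    {"claw":0,"x":0,"y":0,"z":0,"turn":0},
    {"claw":0,"x":0,"y":0,"z":0,"turn":0},
    {"claw":0,"x":0,"y":0,"z":0,"turn":0},
  ],
)

```text
time_s: 10.65
position: [0.5418, -0.0254, 0.0146]
tcp_rot: [[-0.877, -0.481, -0.0], [-0.481, 0.877, 0.0], [0.0, 0.0, -1.0]]
wrist_force: [0.2, 0.3, 0.5]
width: 0.491
finger_force: 0.0
```

Call:
servo_tool(
  deltas=[
    {"claw":0,"x":0,"y":0,"z":-1,"turn":0},
    {"claw":0,"x":0,"y":0,"z":-3,"turn":0},
    {"claw":0,"x":0,"y":0,"z":-4,"turn":0},
    {"claw":0,"x":0,"y":0,"z":-4,"turn":0},
    {"claw":0,"x":4,"y":0,"z":-2,"turn":0},
    {"claw":0,"x":4,"y":0,"z":0,"turn":0},
    {"claw":0,"x":2,"y":0,"z":0,"turn":0},
    {"claw":0,"x":0,"y":0,"z":0,"turn":0},
  ],
)

```text
time_s: 11.45
position: [0.453, -0.0743, 0.1557]
tcp_rot: [[-0.878, -0.479, 0.002], [-0.479, 0.878, -0.001], [-0.001, -0.001, -1.0]]
wrist_force: [0.4, -0.5, -0.6]
width: 0.503
finger_force: 0.0
```

```bash
python3 - <<'E'
from plan import *
print(s['position'],s['time_s'])
a=snap('wrist','w5.png')[0];b=snap('side','s5.png')[0];t=snap('top','t5.png')[0]
cv2.imwrite('pics/c7.png',np.vstack([cv2.resize(b[170:290,160:400,::-1],(700,300),interpolation=cv2.INTER_CUBIC),cv2.resize(a[180:400,220:420,::-1],(700,300),interpolation=cv2.INTER_CUBIC)]))
c=load('side');d=c['d']
E
```

```text
[ 0.45301658 -0.07428919  0.15569779] 11.45
```

View pics/c7.png

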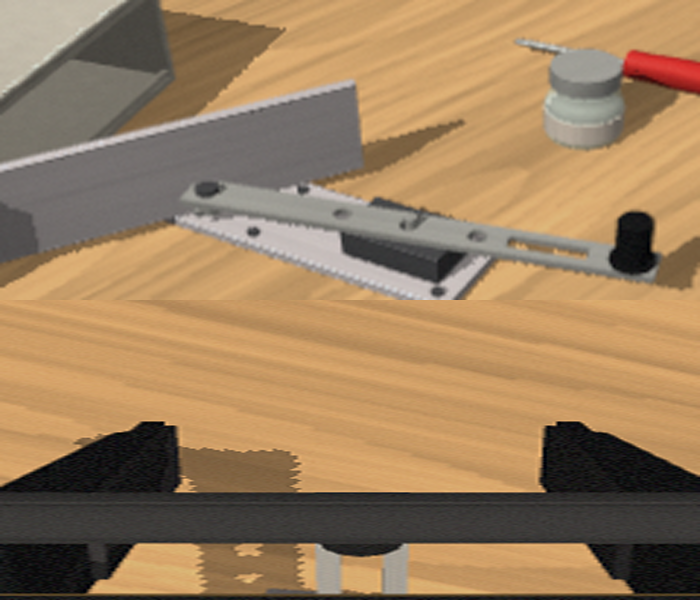

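The side view shows the pin standing through the middle hole (crop (410,220)), the stay flat on the block and the flap wide, the jar and screwdriver untouched and the gripper clear.

```bash
python3 -c "
from workcell import *
print(finish_job())"
```

```text
the job is handed in; nothing more can be done
None
```

The stay's middle hole is over the pin and the stay lies flat on its block with the flap swung wider, as the last side view shows; I handed the job in at about 11.6 s, with no reading above about 4 N at the wrist.

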